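# Shut the red valve under the sliding hood

## Robot

A 6-joint arm with a two-finger parallel gripper is mounted at the origin on the work surface; the furniture and walls round the work are solid. World frame = base frame: x ahead of the robot, y to its left, z up, the work surface at z = 0. Lengths are in mm, angles in rad, forces in N, time in s.
With the tool pointing down it reaches from about 350 to 975 mm from the base axis. Payload 7.1 kg.
Tool frame: the origin (TCP) lies on the mounting face of the last link; the fingertips stand 182 mm ahead of it and the grasp point (between the pads) lies 163 mm ahead of it (ctrl.tip_reach is the distance from the TCP to the fingertips, in mm); z points along the fingers, y is the direction in which the jaws open and shut (so a half turn about z gives the same grasp; the last joint's range is limited). The gripper opens to 88 mm and grips with 3 to 60 N. Pads are 20 mm wide; open, the fingers measure 115 mm over their backs; the gripper's body (75 mm by 178 mm) begins 61 mm behind the grasp point.
Start: joints at [1.204, 0.423, 1.63, -0, 1.089, -0.019], TCP at [212.987, 587.574, 404.675] pointing down, gripper open.
Joint ranges: [-3, 3], [-0.9, 2.11], [0.09, 2.58], [-1.31, 4.45], [0.11, 2.69], [-2.54, 2.54]. Speed limits (rad/s): [2.39, 2.39, 3.01, 3.14, 3.14, 3.14].

## Interface

Orientations are given as a rotation vector (axis times angle).
In Python, from workcell import ctrl gives the robot as it stands.
- The arm moves only by the tool jog_arm, never from a script. Its argument "steps" is a list that holds one entry, the list of rows, each a list of 7 numbers: the shift along the tool's x, y, z in m, then the turn, a rotation vector about the tool's x, y, z in degrees, then the gripper's target within -1 to 1 (shut at 1, half-way at 0, fully open at -1). A call has 1 to 20 rows; each row shifts and turns the commanded pose from where the row before left it, along the tool's axes as they then stand; what a row does not reach is not made up. A row lasts 1/12 s, in which the tool goes at most 41.7 mm and 7.16 degrees, less where a joint would pass 70% of its speed; a pose out of reach is approached as far as the arm can. A call is refused whole if a number of a shift passes 0.0417 or a number of a turn 7.16, either way. A call with a gripper value outside its range is refused whole. The fingers move at their own pace and stop on an object; the grip force is fixed at half the most. Time passes only in rows, so rows that do not move let the fingers close. It gives the time, the measured TCP pose, the force and the opening at its end, in the units of the state.
- ctrl.get_obs(): the state, without advancing time (a new reading comes with each control period).
- ctrl.get_image(name): name is "scene" or "top"; returns the picture (420x560x3 uint8, red, green, blue); there is no depth.
- ctrl.camera_info(name): a dict with "fx", "fy", "cx", "cy" (pixels), "origin" and "attitude" of the camera in the world. Camera axes: x right, y down, z forward; pixel columns grow to the right and rows downward; lengths in mm; the calibration is good to about 2 mm. A picture is of the moment at which its call begins. camera_info takes no time and is no camera call.
- ctrl.close_job(): hands the job in, once; it reports no verdict.
Trained networks look in the newest picture that a camera, given by its name, has taken for a name from the list of things; names that differ only in an ending like _2 or _b are one class to them, and where a whole thing is asked for, a point or a joint stands for the part that bears it (a point fixed in the world has none). Each returns a list of dicts, best first, with "p" (0 to 1); they miss things now and then, are a little off and sometimes report something else, mostly with a low value. They report only what shows in the picture. A call takes as long as a camera call. They do not tell look-alikes from the thing itself.
- ctrl.look_for(thing, camera): "bbox" ([left, top, right, bottom] in pixels, round what is visible of it).
- ctrl.trace(thing, camera): "pixels" (420x560 bool, what is visible of it) and "bbox" ([left, top, right, bottom] in pixels, round what is visible of it).
- ctrl.landmark_of(thing, camera): "uv" ([column, row] in pixels: a listed point, or the origin of a listed thing).
The state is a dict: "t": time; "qpos": joint angles; "qvel": joint speeds; "joint_torque": joint torques, N m; "ee_pos": TCP position; "orientation": TCP orientation; "ft_force": force on the tool from outside, world axes, zero at the start; "moment": the same for the moment, N m; "width": finger opening in mm.
Only numpy, scipy, OpenCV 4.12 (cv2) and the standard library are available. Lean on these libraries where they do the work, as an engineer would, in place of code of your own. Each camera call takes 0.05 s, during which the arm holds its last target.

## Task

The small air manifold of the suction table lies on the bench with its two valve handles under a green hood. Push the hood by its yellow tab along its track, without lifting it out, right up to the stop at the far end, so that both valves are uncovered; then push the red valve handle clockwise (seen from above) fully shut, against its stop, square across the white flow line. Leave the blue valve open and do not disturb the things standing around.

Things in the scene. Friction and masses are not known exactly. Their poses are not given: they have to be found in the camera images.
- manifold: Aluminium block fixed to the bench, 160 (x) x 470 (y) mm, deck (flat top) 30 mm above the bench. Origin: centre of its underside, on the bench; z up; y runs along the track. Two dark guide rails on the deck at x = +-70 mm, 9 mm wide, 10 mm high. Brass hose barbs stick out up to 28 mm from its sides, below deck level. White flow lines run along x on the deck, under each valve.
- track_stop (a point): Middle of the inner face of the black rubber stop (12 mm high) that ends the track at the manifold's +y end; manifold y = +225 mm, at deck level.
- hood: Loose green hood, about 0.4 kg, standing on the deck between the rails (3 mm play a side), sliding along the manifold's y with 2 to 6 N. A tunnel open at both ends, 124 (x) x 190 (y) x 62 (z) mm, 58 mm clear inside. Origin: centre of its underside, at deck level; axes as the manifold's. Starts over the valves, origin near manifold y = -115 mm; at the far stop it is at y = +130 mm.
- tab (a point): Middle of the outer (-y) face of the yellow push tab that stands on the hood's top along its -y edge: 90 mm wide (x), 6 mm thick, from 62 to 92 mm above the hood's underside (92 to 122 mm above the bench). This point is 77 mm above the hood's underside.
- red_valve: Red quarter-turn valve fixed on the deck in one of two seats, manifold x 30, y -175 or -80 mm (red and blue may swap). Origin on the pivot axis at deck level (30 mm above the bench), axes as the manifold's. Brass stem 20 mm across (foot 32 mm across, 8 mm high); its coloured handle is a bar 14 mm wide, 30 to 46 mm above the deck, reaching 62 mm from the pivot.
- red_handle (a joint): Angle of the red handle, rad: 0 = fully open, bar pointing along the manifold's -x (along the flow line); grows as it turns clockwise seen from above, towards the manifold's +y; 1.571 = shut, at its stop, bar pointing along +y (square across the flow line). Friction about 0.07 N m, no spring: it stays where left. Starts between 0 and 0.3.
- red_tip (a point): End of the red handle: 62 mm from the pivot, at mid-height of the bar, 38 mm above the deck. Its axes turn with the handle: x points from the tip back to the pivot.
- blue_valve: Blue quarter-turn valve fixed on the deck in one of two seats, manifold x 30, y -175 or -80 mm (red and blue may swap). Origin on the pivot axis at deck level (30 mm above the bench), axes as the manifold's. Brass stem 20 mm across (foot 32 mm across, 8 mm high); its coloured handle is a bar 14 mm wide, 30 to 46 mm above the deck, reaching 62 mm from the pivot.
- blue_handle (a joint): Angle of the blue handle, rad: 0 = fully open, bar pointing along the manifold's -x (along the flow line); grows as it turns clockwise seen from above, towards the manifold's +y; 1.571 = shut, at its stop, bar pointing along +y (square across the flow line). Friction about 0.07 N m, no spring: it stays where left. Starts between 0 and 0.12 and is to be left open.
- spool: White cotton thread spool, 54 mm across, 62 mm high, loose, upright behind the manifold (its +x side). Origin at the centre of its underside. Bystander.
- tape_measure: Red round tape measure, 51 x 66 x 19 mm, loose, on the robot's side of the manifold's +y half. Origin at the centre of its underside. Bystander.
- beeswax: Puck of beeswax, 38 mm across, 12 mm high, loose, on the robot's side of the manifold near its middle. Origin at the centre of its underside. Bystander.
- round_tin: Grey round tin, 96 mm across, 26 mm high, loose, at the right. Origin at the centre of its underside. Bystander.
- dropper: Small cobalt-blue bottle with white pump top, 37 mm across, 116 mm high, loose, at the right. Origin at the centre of its underside. Bystander.
Things that resemble listed ones, but are neither listed nor needed, are in the scene too. There is more than one size of the hood; the job needs the largest.

How it is judged:
By the outcome, as a careful person would: the job done as asked, in the order asked, and still so for the second after the job is handed in, with the robot touching nothing.
It also fails if it takes over 54 s, if anything falls off the work surface, if the arm or the gripper's body presses on something with over 40 N, if the wrist force passes 120 N, or if a joint passes its speed limit or range.

## Working session

There is one attempt and no reset: what is moved stays moved. The work goes in short steps, Python scripts to look and compute and a tool call to move; the robot and the scene stay as the last step left them, time stands still between calls to the robot, and variables do not carry over. Pictures are saved under pics/ and viewed, and the job is handed in when it is done.

Besides the shell and the picture viewer there is one more tool, called after "Request:" as name(argument=value, ...) on one line, values as JSON. jog_arm: Moves the arm, as the interface text tells. Its arguments: {"type":"object","properties":{"steps":{"type":"array"}},"required":["steps"]}

```bash
ls; mkdir -p pics; python3 - <<'E'
from workcell import ctrl
import cv2
o=ctrl.get_obs();print(o)
for n in("scene","top"):
    cv2.imwrite(f"pics/{n}0.png",ctrl.get_image(n)[:,:,::-1]);print(ctrl.camera_info(n))
    for t in("hood","tab","track_stop","manifold"):
        print(n,t,[(r["uv"],r["p"]) for r in ctrl.landmark_of(t,n)])
E
```

```text
pics
{'t': 0.0, 'qpos': array([ 1.20401003e+00,  4.23825891e-01,  1.63067229e+00, -4.08872270e-05,
        1.08861584e+00, -1.90408223e-02]), 'qvel': array([-0.00126934,  0.00058387, -0.00113324, -0.00163844,  0.00025877,
       -0.00063582]), 'joint_torque': array([-8.11657610e-04, -5.44624186e+01, -2.73656899e+01,  6.44268561e-02,
        2.28786038e-02, -1.03885163e-04]), 'ee_pos': array([212.89219599, 587.33069544, 403.91778557]), 'orientation': array([-5.43415347e-01, -3.09397630e+00,  2.35614554e-03]), 'ft_force': array([0.05278282, 0.23639398, 0.40177081]), 'moment': array([-0.01608246, -0.01197573, -0.04152406]), 'width': 87.47632250293661}
{'fx': 449.27930906415867, 'fy': 449.27930906415867, 'cx': 277.1042540899385, 'cy': 211.35602692281608, 'origin': array([-195.88889135, -421.76441857, 1046.04791132]), 'attitude': array([-2.17688846,  1.25578402, -0.47446599])}
scene hood [([294.8, 233.9], 0.86), ([301.0, 319.7], 0.85)]
scene tab [([323.8, 230.3], 0.96), ([139.5, 249.7], 0.8), ([278.7, 326.3], 0.61), ([410.5, 270.1], 0.2)]
scene track_stop [([222.7, 167.1], 0.67)]
scene manifold [([264.8, 212.5], 0.88), ([413.2, 269.0], 0.45)]
{'fx': 399.3565399860284, 'fy': 399.3565399860284, 'cx': 279.5979721455248, 'cy': 210.89926673450418, 'origin': array([ 427.15519236,  -47.01211343, 1162.09156328]), 'attitude': array([-2.16689065,  2.21877069, -0.08790404])}
top hood [([340.0, 284.8], 0.95), ([254.1, 203.2], 0.75), ([291.4, 210.2], 0.62), ([176.0, 288.5], 0.62)]
top tab [([334.0, 312.7], 0.95), ([332.4, 219.3], 0.73), ([246.4, 252.0], 0.53)]
top track_stop [([181.0, 181.5], 0.69)]
top manifold [([257.0, 203.0], 0.72)]
```

View pics/scene0.png

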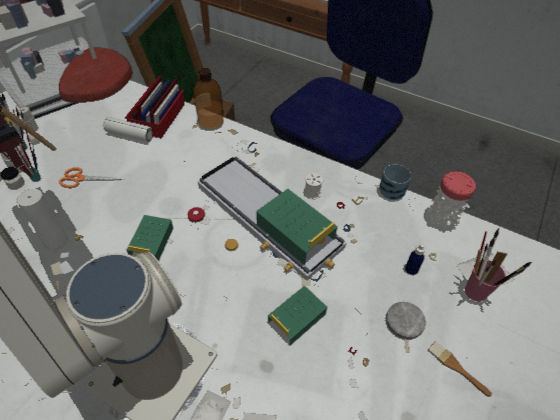

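View pics/top0.png

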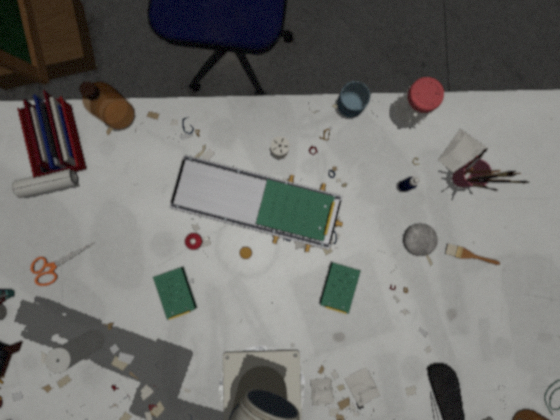

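Hood candidates in the top picture are (298,210), largest, standing on the manifold; (340,286), small, loose; and (176,292), small, loose. The scene picture shows them at (297,225), (298,313) and (150,236). I choose the one on the manifold and check it in a close crop.

```bash
cat > h.py <<'E'
import numpy as np, cv2
from scipy.spatial.transform import Rotation as R
from workcell import ctrl
def ray(n,uv,z):
    c=ctrl.camera_info(n);d=R.from_rotvec(c["attitude"]).apply([(uv[0]-c["cx"])/c["fx"],(uv[1]-c["cy"])/c["fy"],1])
    o=c["origin"];return o+d*(z-o[2])/d[2]
def proj(n,P):
    c=ctrl.camera_info(n);p=R.from_rotvec(c["attitude"]).inv().apply(np.atleast_2d(P)-c["origin"])
    return np.c_[c["fx"]*p[:,0]/p[:,2]+c["cx"],c["fy"]*p[:,1]/p[:,2]+c["cy"]]
def crop(n,box,s,name,pts=None):
    im=ctrl.get_image(n)[:,:,::-1];l,t,r,b=box
    k=cv2.resize(im[t:b,l:r],None,fx=s,fy=s,interpolation=cv2.INTER_CUBIC)
    if pts is not None:
        for u,v in proj(n,pts): cv2.circle(k,(int((u+.5-l)*s),int((v+.5-t)*s)),2,(255,0,255),-1)
    cv2.imwrite("pics/"+name,k)
E
python3 - <<'E'
from h import *
crop("top",(160,145,350,255),4.2,"t1.png"); crop("scene",(190,150,350,280),4.5,"s1.png")
for u in [(181,181.5)]: print(ray("top",u,30))
print(ray("scene",(222.7,167.1),30),ray("scene",(323.8,230.3),107))
print(ray("scene",(264.8,212.5),0),ray("top",(257,203),0))
E
```

```text
[594.10183286 216.60585905  30.        ]
[613.1929295  215.99918017  30.        ] [ 492.83863816 -191.20594679  107.        ]
[541.6019015   17.98792932   0.        ] [530.35302419   2.91206099   0.        ]
```

```bash
python3 - <<'E'
from h import *
# green mask fit later
im=ctrl.get_image("top")
hsv=cv2.cvtColor(im,cv2.COLOR_RGB2HSV)
y=cv2.inRange(hsv,(20,110,70),(35,255,255)); 
n,l,s,c=cv2.connectedComponentsWithStats(y)
print([(s[i],c[i]) for i in range(1,n) if s[i][4]>8])
im=ctrl.get_image("scene")
hsv=cv2.cvtColor(im,cv2.COLOR_RGB2HSV)
y=cv2.inRange(hsv,(20,110,70),(35,255,255)); 
n,l,s,c=cv2.connectedComponentsWithStats(y)
print([(s[i],c[i]) for i in range(1,n) if s[i][4]>8])
E
```

```text
[(array([324, 203,  10,  31,  75], dtype=int32), array([328.42666667, 218.09333333])), (array([171, 314,  10,   4,  10], dtype=int32), array([175.5, 315.5]))]
[(array([  5, 117,   6,   9,  26], dtype=int32), array([  7.73076923, 119.65384615])), (array([310, 223,  24,  25, 201], dtype=int32), array([321.30845771, 235.1641791 ])), (array([129, 246,  21,   7,  88], dtype=int32), array([138.06818182, 249.04545455])), (array([271, 314,  18,  21,  94], dtype=int32), array([278.89361702, 323.56382979]))]
```

View pics/t1.png

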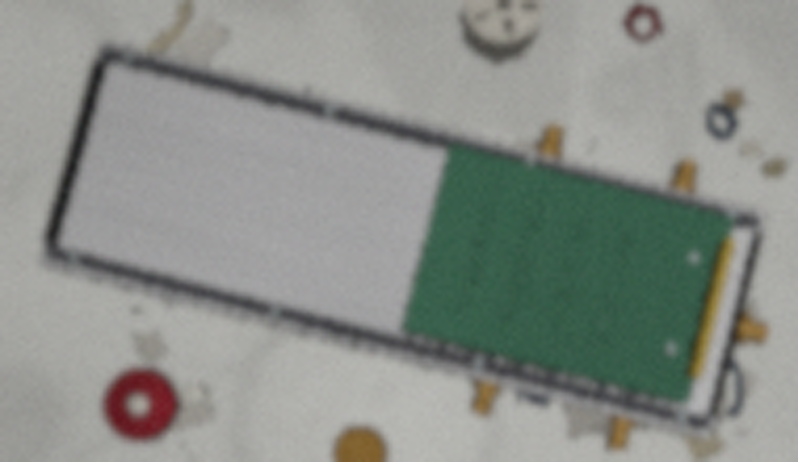

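View pics/s1.png

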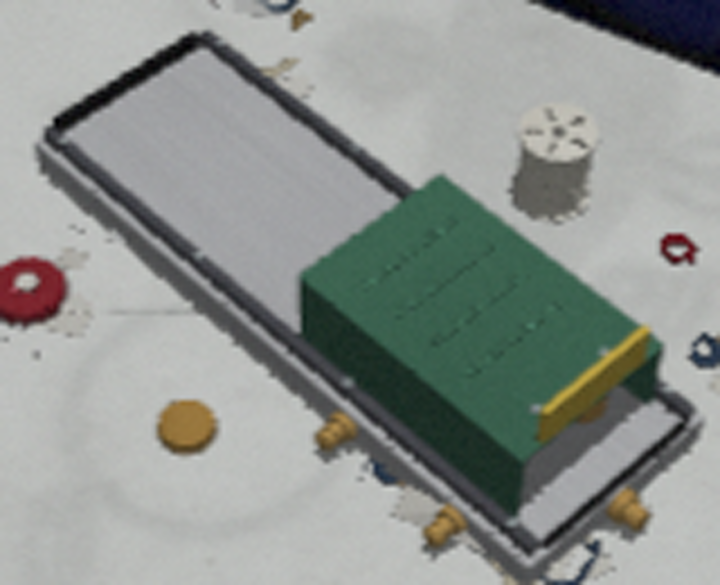

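The chosen hood at top (298,210) is the largest. It sits on the railed manifold, with its yellow tab at (328,218) at the -y end and the black stop at (181,181). Next I fit the manifold pose.

```bash
cat >> h.py <<'E'
def M2W(p,P): 
    P=np.atleast_2d(np.asarray(P,float));c,s=np.cos(p[2]),np.sin(p[2])
    return np.c_[p[0]+c*P[:,0]-s*P[:,1],p[1]+s*P[:,0]+c*P[:,1],P[:,2]]
E
python3 - <<'E'
from h import *
from scipy.optimize import least_squares
t=lambda a:(a[0]/4.2+160-.5,a[1]/4.2+145-.5); s=lambda a:(a[0]/4.5+190-.5,a[1]/4.5+150-.5)
obs=[("scene",s((40,150)),(-80,235,30)),("scene",s((533,560)),(-80,-235,30)),("scene",s((700,422)),(80,-235,30)),
("top",t((48,258)),(-80,235,30)),("top",t((714,428)),(-80,-235,30)),("top",t((762,217)),(80,-235,30)),("top",t((104,47)),(80,235,30))]
f=lambda p:np.concatenate([proj(n,M2W(p,P))[0]-uv for n,uv,P in obs])
r=least_squares(f,[535,5,.2],loss="soft_l1",x_scale=[1,1,.01]);print(r.x,np.round(r.fun.reshape(-1,2) if r.fun.size==14 else r.fun,1));p=r.x
# hood y from tab
for n,uv in(("top",(328.4,218.1)),):
  W=ray(n,uv,122); c,ss=np.cos(p[2]),np.sin(p[2]);d=W[:2]-p[:2];print("tab top in manifold",c*d[0]+ss*d[1],-ss*d[0]+c*d[1])
pts=[]
for y in np.linspace(-235,235,12):
  for x in(-80,80): pts.append((x,y,30))
hy=-115
for x in(-62,62):
  for y in(-95,95):pts.append((x,hy+y,92))
for x in(-45,45): pts+= [(x,hy-95,122),(x,hy-95,92)]
pts+=[(-70,225,30),(70,225,30)]
W=M2W(p,pts)
crop("top",(160,145,350,255),4.2,"t2.png",W); crop("scene",(190,150,350,280),4.5,"s2.png",W)
E
```

```text
[ 5.33580821e+02  2.53126671e+00 -2.80343330e-01] [[-1.6 -1.8]
 [-0.5  2.1]
 [ 1.8 -1.4]
 [-1.7  1.2]
 [ 0.2  2.9]
 [ 2.5 -1.3]
 [ 0.2 -2.5]]
tab top in manifold -2.992360200621917 -198.9288317624638
```

View pics/t2.png

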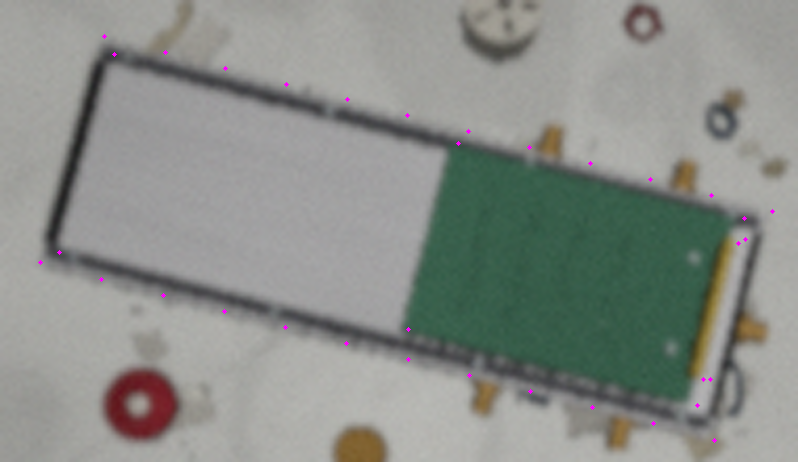

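View pics/s2.png

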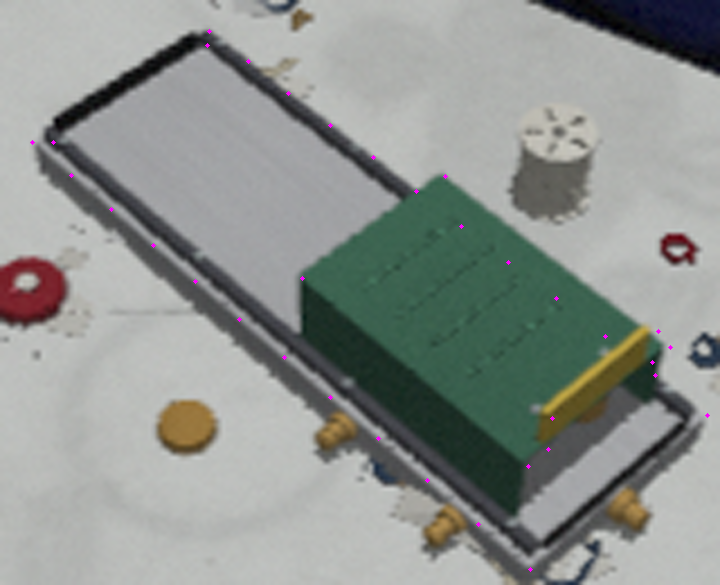

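```bash
python3 - <<'E'
from h import *
from scipy.optimize import least_squares
t=lambda a:(a[0]/4.2+160-.5,a[1]/4.2+145-.5); s=lambda a:(a[0]/4.5+190-.5,a[1]/4.5+150-.5)
obs=[("scene",s((48,133)),(-74.5,1,40)),("scene",s((533,550)),(-74.5,-1,40)),("scene",s((690,415)),(74.5,-1,40)),("scene",s((203,35)),(74.5,1,40)),
("top",t((48,256)),(-74.5,1,40)),("top",t((712,426)),(-74.5,-1,40)),("top",t((760,217)),(74.5,-1,40)),("top",t((104,47)),(74.5,1,40))]
f=lambda p:np.concatenate([proj(n,M2W(p,(P[0],P[1]*p[3],P[2])))[0]-uv for n,uv,P in obs])
r=least_squares(f,[535,5,-.28,230],x_scale=[1,1,.01,1]);print(r.x,np.round(r.fun.reshape(-1,2),1));p=r.x
np.save("p.npy",p[:3])
pts=[]
for y in np.linspace(-p[3],p[3],12):
  for x in(-74.5,74.5): pts.append((x,y,40))
hy=-115
for x in(-62,62):
  for y in(-95,95):pts.append((x,hy+y,92))
for x in(-45,45): pts+= [(x,hy-95,122),(x,hy-95,92)]
pts+=[(-65,225,30),(65,225,30)]
W=M2W(p,pts)
crop("top",(160,145,350,255),4.2,"t3.png",W); crop("scene",(190,150,350,280),4.5,"s3.png",W)
E
```

```text
[ 5.32303534e+02  2.79735118e+00 -2.78836033e-01  2.28847348e+02] [[-1.5  0.3]
 [-0.6 -0.1]
 [ 1.3 -2. ]
 [ 0.8 -1. ]
 [-0.1  0.6]
 [-0.5  1.3]
 [ 0.9 -0.1]
 [ 0.8 -0.3]]
```

View pics/t3.png

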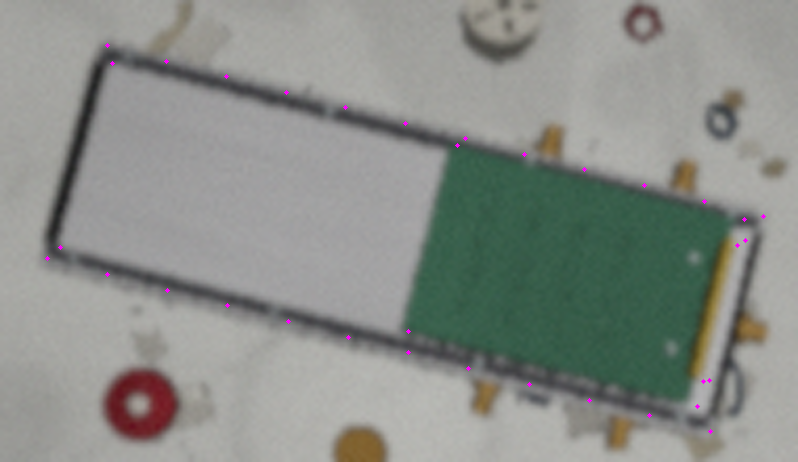

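View pics/s3.png

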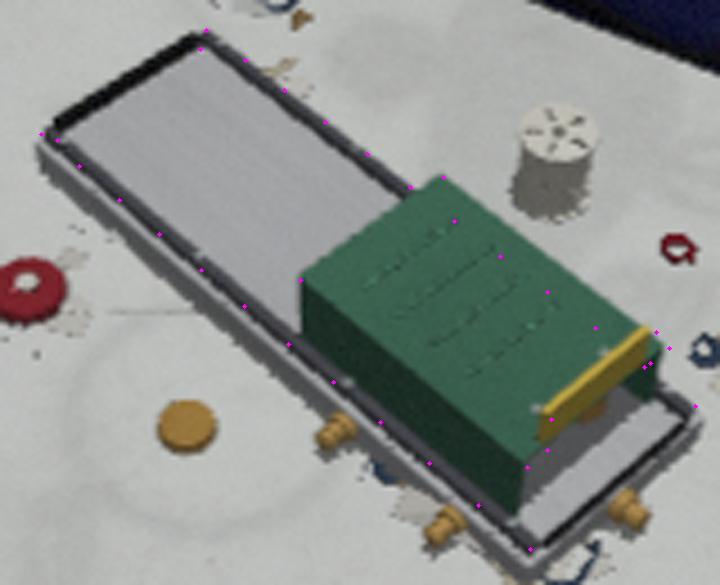

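```bash
cat >> h.py <<'E'
p=np.load("p.npy") if __import__("os").path.exists("p.npy") else None
def plan(mxy,ztip,yaw_off=0.0):
    "turn (deg about tool z) & shift in the tool frame after the turn, to put the tip at manifold xy; tool y along manifold x (+yaw_off)"
    o=ctrl.get_obs();T=R.from_rotvec(o["orientation"]);m=T.as_matrix()
    a=np.arctan2(m[1,1],m[0,1]);want=p[2]+yaw_off
    d=[(want+k*np.pi-a+np.pi)%(2*np.pi)-np.pi for k in(0,1)];
    print("t",o["t"],"q6",o["qpos"].round(2),"F",o["ft_force"].round(1),"w",o["width"])
    W=M2W(p,[(mxy[0],mxy[1],0)])[0];W[2]=ztip+ctrl.tip_reach
    tip=o["ee_pos"]+m[:,2]*ctrl.tip_reach
    c,s=np.cos(p[2]),np.sin(p[2]);e=tip[:2]-p[:2];print("tip manifold",c*e[0]+s*e[1],-s*e[0]+c*e[1],tip[2],"tilt",np.degrees(np.arccos(-m[2,2])))
    for x in d:
        T2=R.from_rotvec([0,0,x])*T
        print("turn about tool z",-np.degrees(x),"shift after",(T2.inv().apply(W-o["ee_pos"])).round(1))
E
python3 - <<'E'
from h import *
plan((0,-250),200); print(p)
E
```

```text
t 0.9 q6 [ 1.2   0.42  1.63 -0.    1.09 -0.02] F [-0.5 -0.8 -1.3] w 87.80799814137221
tip manifold -467.9182472638814 474.3050995836285 222.68214966611487 tilt 0.001127074994909688
turn about tool z 86.04913221490426 shift after [-724.3  467.9   22.7]
turn about tool z -93.95086778509575 shift after [ 724.3 -467.9   22.7]
[ 5.32303534e+02  2.79735118e+00 -2.78836033e-01]
```

Request:
jog_arm(steps=[[[0,0,0,0,0,7.16,0],[0,0,0,0,0,7.16,0],[0,0,0,0,0,7.16,0],[0,0,0,0,0,7.16,0],[0,0,0,0,0,7.16,0],[0,0,0,0,0,7.16,0],[0,0,0,0,0,7.16,0],[0,0,0,0,0,7.16,0],[0,0,0,0,0,7.16,0],[0,0,0,0,0,7.16,0],[0,0,0,0,0,7.16,0],[0,0,0,0,0,7.16,0],[0,0,0,0,0,0,0]]])

```text
t: 1.98
ee_pos: [213.0, 587.6, 404.7]
orientation: [2.511, 1.888, 0.0]
ft_force: [-0.0, 0.6, -0.1]
width: 43.6
```

Request:
jog_arm(steps=[[[-0.03,0.0195,0,0,0,0,0],[-0.03,0.0195,0,0,0,0,0],[-0.03,0.0195,0,0,0,0,0],[-0.03,0.0195,0,0,0,0,0],[-0.03,0.0195,0,0,0,0,0],[-0.03,0.0195,0,0,0,0,0],[-0.03,0.0195,0,0,0,0,0],[-0.03,0.0195,0,0,0,0,0],[-0.03,0.0195,0,0,0,0,0],[-0.03,0.0195,0,0,0,0,0],[-0.03,0.0195,0,0,0,0,0],[-0.03,0.0195,0,0,0,0,0],[-0.03,0.0195,0,0,0,0,0],[-0.03,0.0195,0,0,0,0,0],[-0.03,0.0195,0,0,0,0,0],[-0.03,0.0195,0,0,0,0,0],[-0.03,0.0195,0,0,0,0,0],[-0.03,0.0195,0,0,0,0,0],[-0.03,0.0195,0,0,0,0,0],[-0.03,0.0195,0,0,0,0,0]]])

```text
t: 3.65
ee_pos: [424.5, -98.1, 405.0]
orientation: [2.502, 1.899, 0.001]
ft_force: [1.2, 0.2, 0.6]
width: 43.8
```

Request:
jog_arm(steps=[[[-0.03,0.0195,0,0,0,0,0],[-0.03,0.0195,0,0,0,0,0],[-0.03,0.0195,0,0,0,0,0],[-0.03,0.0195,0,0,0,0,0],[0,0,0,0,0,0,0],[0,0,0,0,0,0,0]]])

```text
t: 4.15
ee_pos: [466.7, -234.4, 404.5]
orientation: [-2.506, -1.895, -0.0]
ft_force: [0.2, 0.7, -0.5]
width: 44.0
```

```bash
python3 - <<'E'
from h import *
plan((0,-245),92)
crop("scene",(230,130,400,290),3.5,"s4.png"); crop("top",(250,130,400,260),4.5,"t4.png")
E
```

```text
t 4.15 q6 [-0.49  0.27  1.86  0.    1.01 -0.21] F [ 0.2  0.7 -0.5] w 43.95460428153348
tip manifold 2.2273344128066555 -246.03226299847796 222.46609688014655 tilt 0.005099644593085755
turn about tool z 0.16828524260126307 shift after [  1.   -2.2 130.5]
turn about tool z -179.83171475739874 shift after [ -1.1   2.2 130.5]
```

View pics/s4.png

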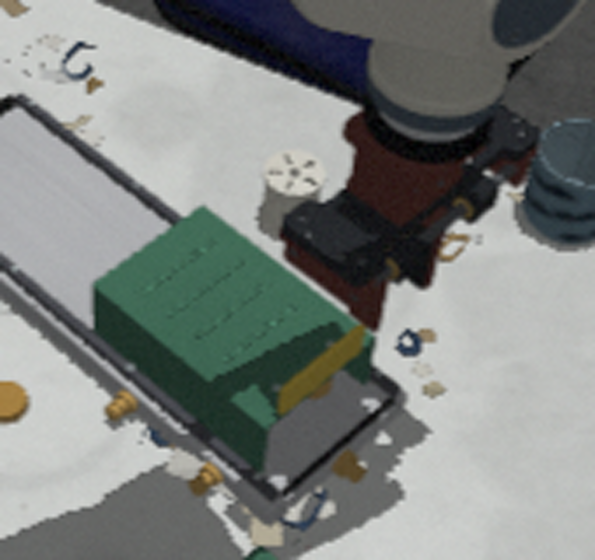

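View pics/t4.png

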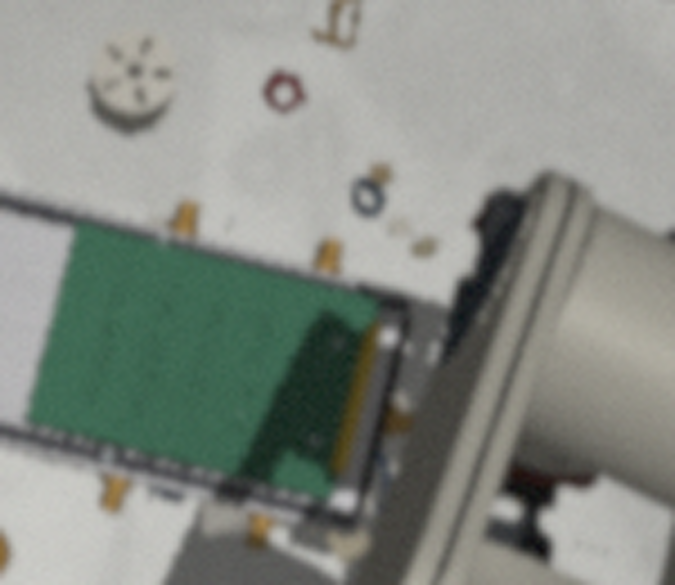

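Request:
jog_arm(steps=[[[0,-0.002,0.03,0,0,0,0],[0,0,0.03,0,0,0,0],[0,0,0.03,0,0,0,0],[0,0,0.03,0,0,0,0],[0,0,0.01,0,0,0,0],[0.005,0,0,0,0,0,0],[0.008,0,0,0,0,0,0],[0.005,0,0,0,0,0,0],[0,0,0,0,0,0,0]]])

```text
t: 5.0
ee_pos: [470.5, -213.9, 276.4]
orientation: [2.503, 1.895, 0.002]
ft_force: [-0.1, -0.3, -0.7]
width: 43.9
```

```bash
python3 - <<'E'
from h import *
plan((0,-230),92)
crop("scene",(230,130,400,290),3.5,"s5.png"); crop("top",(250,130,400,260),4.5,"t5.png")
E
```

```text
t 5.0 q6 [-0.45  0.46  1.95  0.    0.73 -0.18] F [-0.1 -0.3 -0.7] w 43.85428945606826
tip manifold 0.7404376064242228 -225.42979943085467 94.42426009779652 tilt 0.16173969768348298
turn about tool z 0.22467909255158577 shift after [-4.6 -0.2  2.4]
turn about tool z -179.77532090744842 shift after [4.6 0.2 2.4]
```

View pics/s5.png

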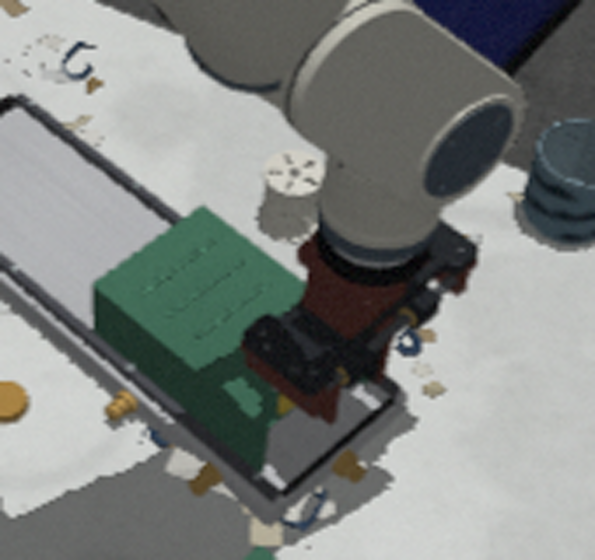

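Request:
jog_arm(steps=[[[0.004,0,0.001,0,0,0,0],[0.004,0,0,0,0,0,0],[0.004,0,0,0,0,0,0],[0.005,0,0,0,0,0,0],[0.006,0,0,0,0,0,0],[0.008,0,0,0,0,0,0],[0.008,0,0,0,0,0,0],[0.008,0,0,0,0,0,0],[0.008,0,0,0,0,0,0],[0.008,0,0,0,0,0,0],[0.008,0,0,0,0,0,0],[0.006,0,0,0,0,0,0],[0.003,0,0,0,0,0,0]]])

```text
t: 6.18
ee_pos: [491.6, -137.1, 273.6]
orientation: [-2.506, -1.895, 0.0]
ft_force: [-1.5, -4.0, 3.6]
width: 44.0
```

```bash
python3 - <<'E'
from h import *
plan((0,20),93)
crop("scene",(190,130,360,290),3.5,"s6.png"); 
E
```

```text
t 6.1833 q6 [-0.3   0.46  1.96  0.    0.72 -0.02] F [-1.5 -4.   3.6] w 43.98613650848653
tip manifold -0.6847587521045568 -145.6523138130968 91.61292805398622 tilt 0.016673450345071082
turn about tool z 0.1743739639692846 shift after [165.7   0.6  -1.4]
turn about tool z -179.8256260360307 shift after [-165.7   -0.6   -1.4]
```

View pics/s6.png

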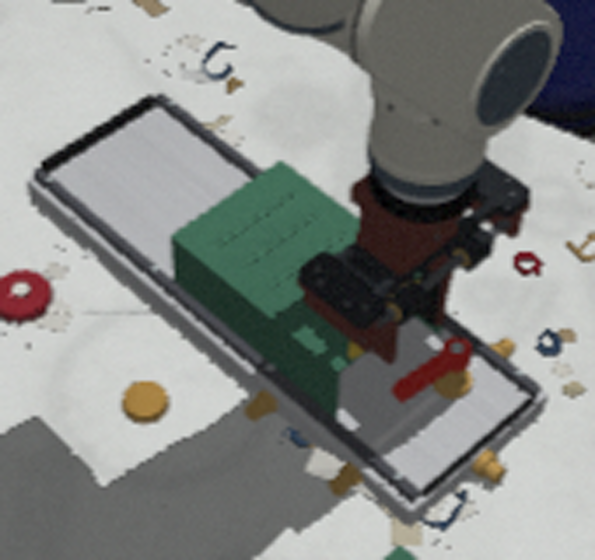

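The hood slides upright at about 4 N. The red valve is at the y = -175 seat.

Request:
jog_arm(steps=[[[0.004,0,0,0,0,0,0],[0.007,0,-0.001,0,0,0,0],[0.009,0,0,0,0,0,0],[0.01,0,0,0,0,0,0],[0.01,0,0,0,0,0,0],[0.01,0,0,0,0,0,0],[0.01,0,0,0,0,0,0],[0.01,0,0,0,0,0,0],[0.01,0,0,0,0,0,0],[0.01,0,0,0,0,0,0],[0.01,0,0,0,0,0,0],[0.01,0,0,0,0,0,0],[0.01,0,0,0,0,0,0],[0.01,0,0,0,0,0,0],[0.008,0,0,0,0,0,0],[0.006,0,0,0,0,0,0],[0.004,0,0,0,0,0,0],[0.002,0,0,0,0,0,0],[0,0,0,0,0,0,0]]])

```text
t: 7.82
ee_pos: [532.6, 6.6, 274.8]
orientation: [2.506, 1.894, 0.001]
ft_force: [0.4, 0.3, -0.6]
width: 44.2
```

```bash
python3 - <<'E'
from h import *
plan((0,25),93)
crop("scene",(190,130,360,290),3.5,"s7.png"); 
E
```

```text
t 7.8167 q6 [-0.01  0.48  1.92  0.    0.74  0.27] F [ 0.4  0.3 -0.6] w 44.1967537264072
tip manifold -0.7127258330693471 3.818352123791346 92.78139182074455 tilt 0.031341090442220235
turn about tool z 0.1328728798922591 shift after [21.3  0.8 -0.2]
turn about tool z -179.86712712010774 shift after [-21.3  -0.8  -0.2]
```

View pics/s7.png

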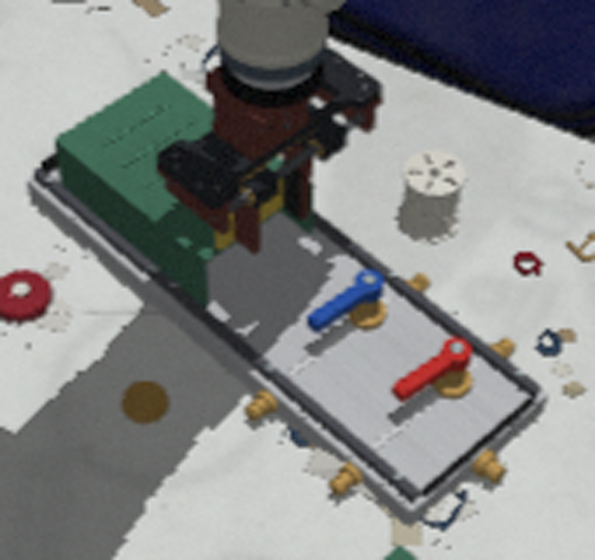

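Request:
jog_arm(steps=[[[0.004,0,0,0,0,0,0],[0.004,0,0,0,0,0,0],[0.004,0,0,0,0,0,0],[0.003,0,0,0,0,0,0],[0.002,0,0,0,0,0,0]]])

```text
t: 8.28
ee_pos: [537.2, 22.9, 274.8]
orientation: [2.506, 1.894, 0.0]
ft_force: [-0.9, -3.8, 2.1]
width: 43.7
```

Request:
jog_arm(steps=[[[0.002,0,0,0,0,0,0],[0.001,0,0,0,0,0,0]]])

```text
t: 8.45
ee_pos: [538.0, 25.7, 274.8]
orientation: [2.506, 1.894, 0.0]
ft_force: [-1.0, -4.9, 3.3]
width: 43.9
```

Request:
jog_arm(steps=[[[0.001,0,0,0,0,0,0],[0.001,0,0,0,0,0,0]]])

```text
t: 8.62
ee_pos: [538.2, 26.9, 274.8]
orientation: [2.505, 1.894, -0.002]
ft_force: [-4.6, -13.7, 7.5]
width: 44.0
```

Request:
jog_arm(steps=[[[0.001,0,0,0,0,0,0],[0.001,0,0,0,0,0,0]]])

```text
t: 8.78
ee_pos: [538.2, 27.6, 274.9]
orientation: [2.505, 1.894, -0.006]
ft_force: [-7.3, -23.2, 10.8]
width: 43.6
```

Request:
jog_arm(steps=[[[0.001,0,0,0,0,0,0]]])

```text
t: 8.87
ee_pos: [538.2, 27.9, 274.9]
orientation: [2.504, 1.894, -0.008]
ft_force: [-9.4, -29.7, 11.8]
width: 43.7
```

```bash
python3 - <<'E'
from h import *
plan((0,25),93)
crop("top",(160,145,350,255),4.2,"t8.png")
crop("scene",(190,130,360,290),3.5,"s8.png"); 
E
```

```text
t 8.8667 q6 [ 0.03  0.49  1.9  -0.01  0.76  0.31] F [ -9.4 -29.7  11.8] w 43.67548761212511
tip manifold -1.5208350096959373 24.84294228501057 92.88325282037027 tilt 0.3213889725875891
turn about tool z 0.16072065183184545 shift after [-0.8  1.2 -0.1]
turn about tool z -179.8392793481682 shift after [ 0.8 -1.2 -0.1]
```

View pics/s8.png

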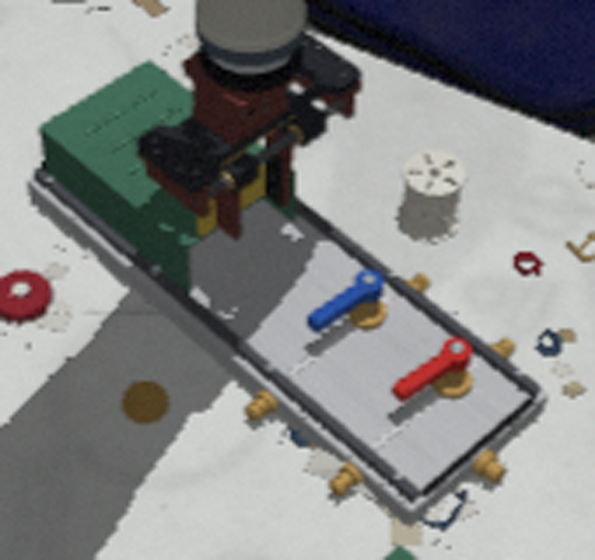

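View pics/t8.png

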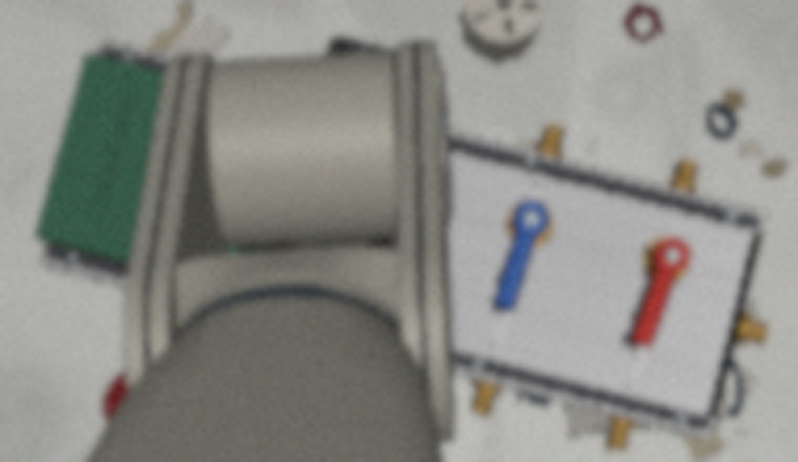

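The hood is at the stop: force rose to about 31 N, and the tip is at manifold y 24.8 against 25 expected. Both valves are uncovered. I now back off, lift, close the fingers and go to the -y side of the red handle.

Request:
jog_arm(steps=[[[-0.004,0,0,0,0,0,0],[-0.008,0,0,0,0,0,0],[-0.015,0,0,0,0,0,0],[-0.015,0,-0.02,0,0,0,1],[-0.02,0,-0.02,0,0,0,1],[-0.02,0,-0.01,0,0,0,1],[-0.02,-0.002,0,0,0,0,1],[-0.02,-0.002,0,0,0,0,1],[-0.02,-0.002,0,0,0,0,1],[-0.02,-0.002,0,0,0,0,1],[-0.02,-0.002,0,0,0,0,1],[-0.02,0,0,0,0,0,1],[-0.02,0,0,0,0,0,1],[-0.02,0,0,0,0,0,1],[0,0,0,0,0,0,1],[0,0,0,0,0,0,1]]])

```text
t: 10.3
ee_pos: [463.4, -200.2, 324.6]
orientation: [-2.508, -1.891, -0.001]
ft_force: [1.1, 0.5, -0.2]
width: 0.5
```

```bash
python3 - <<'E'
from h import *
plan((-10,-213),62)
pts=[]
for y0 in(-175,-80):
    pts+=[(30,y0,76),(-32,y0,76)]
crop("top",(160,145,350,255),4.2,"t9.png",M2W(p,pts))
crop("scene",(190,130,360,290),3.5,"s9.png",M2W(p,pts)); 
E
```

```text
t 10.3 q6 [-0.43  0.37  1.95  0.    0.82 -0.15] F [ 1.1  0.5 -0.2] w 0.4721406888076155
tip manifold -10.371053078904822 -213.97780660264155 142.57173716796228 tilt 0.037723310244736775
turn about tool z 0.008433246538061809 shift after [ 1.   0.4 80.6]
turn about tool z -179.99156675346194 shift after [-1.1 -0.4 80.6]
```

View pics/s9.png

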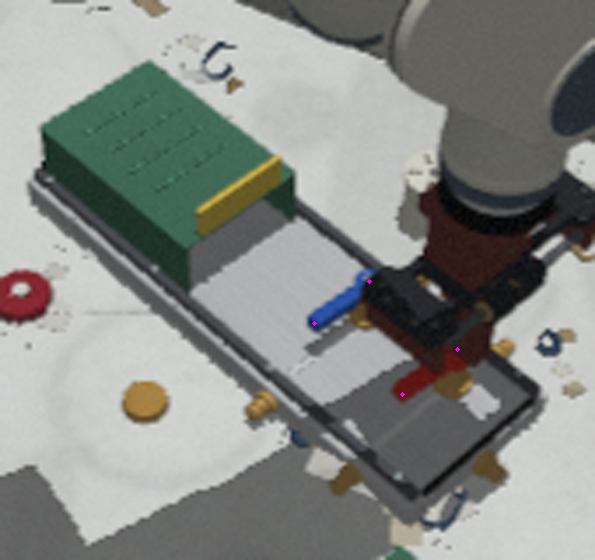

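View pics/t9.png

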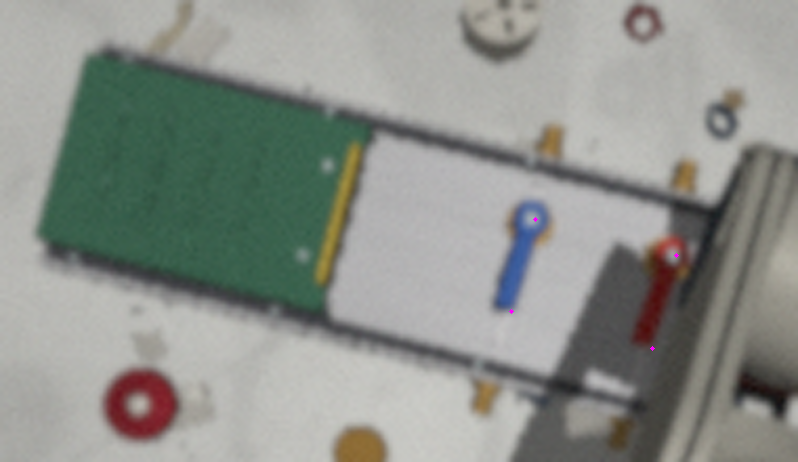

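Request:
jog_arm(steps=[[[0,0,0.03,0,0,0,1],[0,0,0.03,0,0,0,1],[0,0,0.018,0,0,0,1],[0,0,0.006,0,0,0,1],[0,0,0,0,0,0,1],[0,0,0,0,0,0,1]]])

```text
t: 10.9
ee_pos: [464.0, -199.3, 241.0]
orientation: [2.506, 1.895, 0.0]
ft_force: [0.1, -0.0, 1.3]
width: 0.3
```

```bash
python3 - <<'E'
from h import *
plan((-12,-192),58)
crop("scene",(250,170,360,290),5,"s10.png"); 
E
```

```text
t 10.9 q6 [-0.43  0.51  1.99  0.    0.64 -0.15] F [ 0.1 -0.   1.3] w 0.27070449340684294
tip manifold -10.051833186336026 -213.06181427590968 59.03172567106603 tilt 0.005672777936805944
turn about tool z 0.18022228942065593 shift after [21.1 -1.9  1. ]
turn about tool z -179.8197777105794 shift after [-21.1   1.9   1. ]
```

View pics/s10.png

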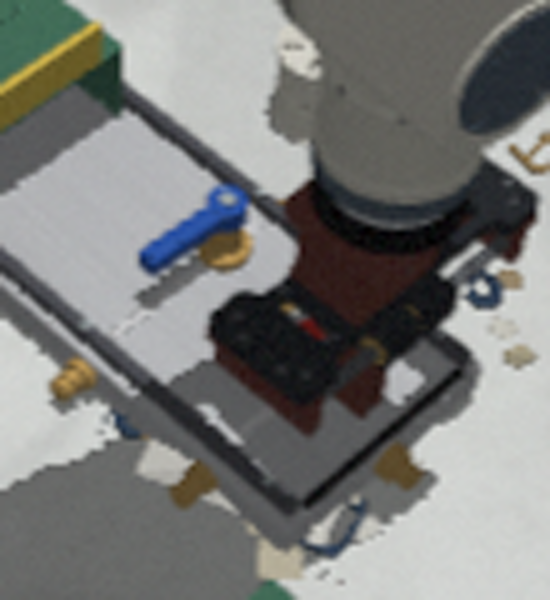

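Request:
jog_arm(steps=[[[0.006,-0.001,0,0,0,0,1],[0.006,-0.001,0,0,0,0,1],[0.006,0,0,0,0,0,1],[0.005,0,0,0,0,0,1],[0.005,0,0,0,0,0,1],[0.005,-0.001,0,0,0,0,1],[0.005,-0.001,0,0,0,0,1],[0,0,0,0,0,0,1]]])

```text
t: 11.62
ee_pos: [470.0, -161.3, 240.7]
orientation: [-2.506, -1.894, -0.0]
ft_force: [-0.9, -0.4, 0.9]
width: 0.2
```

```bash
python3 - <<'E'
from h import *
plan((-9.5,-154),58)
crop("scene",(250,170,360,290),5,"s11.png");crop("top",(260,165,350,255),6,"t11.png") 
E
```

```text
t 11.6167 q6 [-0.35  0.51  2.    0.    0.63 -0.08] F [-0.9 -0.4  0.9] w 0.17258289361408258
tip manifold -14.749445849056798 -174.8125051110563 58.66949447373344 tilt 0.020815100049458884
turn about tool z 0.15895595446650168 shift after [20.9  5.2  0.7]
turn about tool z -179.8410440455335 shift after [-20.9  -5.2   0.7]
```

View pics/s11.png

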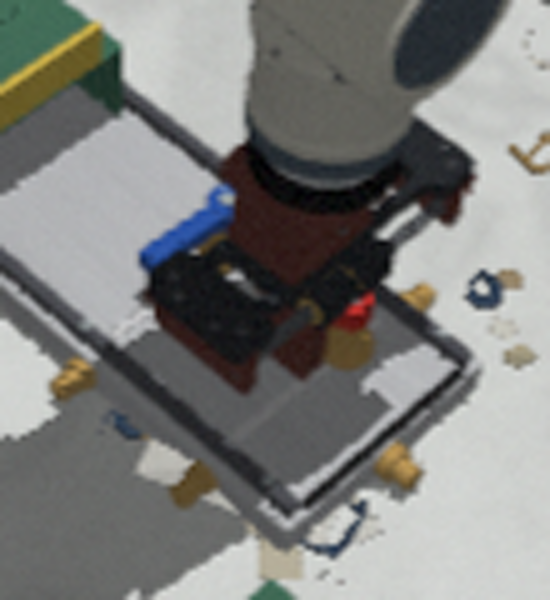

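View pics/t11.png

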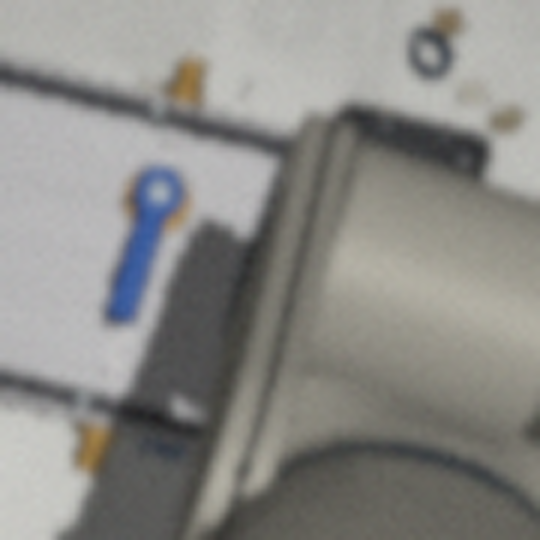

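```bash
python3 - <<'E'
from h import *
for P in[(-15,-175,59),(-15-13,-185,59),(13-15,-185,59),(-15-35,-185,140),(-15-89,-212,140),(30,-175,76)]:
    print(P,(proj("scene",M2W(p,P))[0]+.5-[250,170])*5)
E
```

```text
(-15, -175, 59) [294.1624197  364.74421063]
(-28, -185, 59) [291.21381952 389.43069229]
(-2, -185, 59) [324.09508685 362.14576383]
(-50, -185, 140) [272.82308742 321.71570233]
(-104, -212, 140) [236.83031808 415.41224951]
(30, -175, 76) [353.01513785 299.9161102 ]
```

Request:
jog_arm(steps=[[[0.005,0.001,0,0,0,0,1],[0.005,0.001,0,0,0,0,1],[0.005,0.001,0,0,0,0,1],[0.005,0.002,0,0,0,0,1],[0.004,0.003,0,0,0,0,1],[0.004,0.004,0,0,0,0,1],[0.003,0.004,0,0,0,0,1],[0.003,0.004,0,0,0,0,1],[0.002,0.003,0,0,0,0,1],[0,0,0,0,0,0,1]]])

```text
t: 12.55
ee_pos: [502.9, -133.5, 240.7]
orientation: [2.506, 1.894, 0.001]
ft_force: [-0.4, 0.5, 0.4]
width: 0.6
```

```bash
python3 - <<'E'
from h import *
plan((9.5,-137),58)
crop("scene",(250,170,360,290),5,"s12.png")
E
```

```text
t 12.55 q6 [-0.28  0.53  1.95  0.    0.66 -0.01] F [-0.4  0.5  0.4] w 0.5715311617167306
tip manifold 9.38208946591945 -139.09252814128016 58.70731995323325 tilt 0.052640541427927005
turn about tool z 0.14509573534061418 shift after [2.1 0.3 0.7]
turn about tool z -179.8549042646594 shift after [-2.1 -0.3  0.7]
```

View pics/s12.png

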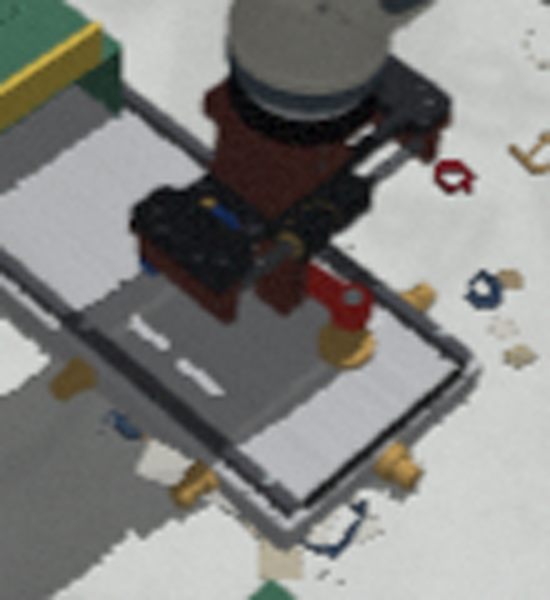

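The handle points almost along +y. Now I press in +x until the force shows the stop.

Request:
jog_arm(steps=[[[0,0.001,0,0,0,0,1],[0,0.001,0,0,0,0,1]]])

```text
t: 12.77
ee_pos: [503.8, -134.2, 240.6]
orientation: [-2.506, -1.893, 0.0]
ft_force: [-1.2, 1.4, 0.2]
width: 0.1
```

Request:
jog_arm(steps=[[[0,0.001,0,0,0,0,1],[0,0.001,0,0,0,0,1]]])

```text
t: 12.93
ee_pos: [505.6, -134.8, 240.6]
orientation: [-2.506, -1.893, 0.001]
ft_force: [-1.6, 1.6, -1.0]
width: 1.0
```

Request:
jog_arm(steps=[[[0,0.001,0,0,0,0,1],[0,0.0005,0,0,0,0,1]]])

```text
t: 13.1
ee_pos: [506.4, -135.0, 240.5]
orientation: [-2.505, -1.892, 0.003]
ft_force: [-6.4, 3.3, 4.6]
width: 0.3
```

Request:
jog_arm(steps=[[[0,0.001,0,0,0,0,1],[0,0.0005,0,0,0,0,1]]])

```text
t: 13.27
ee_pos: [506.9, -135.1, 240.3]
orientation: [-2.503, -1.891, 0.006]
ft_force: [-10.0, 4.0, 8.2]
width: 0.5
```

Request:
jog_arm(steps=[[[0,0.001,0,0,0,0,1],[0,0,0,0,0,0,1]]])

```text
t: 13.43
ee_pos: [507.3, -135.2, 240.2]
orientation: [-2.502, -1.89, 0.007]
ft_force: [-11.1, 4.4, 9.1]
width: 0.7
```

```bash
python3 - <<'E'
from h import *
plan((-20,-140),58)
E
```

```text
t 13.4333 q6 [-0.28  0.53  1.94  0.    0.67 -0.01] F [-11.1   4.4   9.1] w 0.6505923943413636
tip manifold 12.516556741822829 -139.53775832753377 58.23034867925932 tilt 0.45680789480757555
turn about tool z 0.10964634448151943 shift after [ -0.4 -34.    0.5]
turn about tool z -179.89035365551854 shift after [ 0.4 34.  -0. ]
```

Request:
jog_arm(steps=[[[0,-0.003,0,0,0,0,1],[0,-0.006,0,0,0,0,1],[0,-0.01,0,0,0,0,1],[0,-0.01,0,0,0,0,1],[0,0,-0.03,0,0,0,1],[0,0,-0.04,0,0,0,1],[0,0,-0.04,0,0,0,1],[0,0,-0.04,0,0,0,1],[-0.03,0,0,0,0,0,1],[-0.04,0,0,0,0,0,1],[-0.04,0,0,0,0,0,1],[-0.04,0,0,0,0,0,1],[-0.04,0,0,0,0,0,1],[-0.03,0,0,0,0,0,1],[0,0,0,0,0,0,1]]])

```text
t: 14.68
ee_pos: [419.9, -343.6, 390.8]
orientation: [2.508, 1.888, -0.001]
ft_force: [-0.2, 1.2, 0.7]
width: 0.5
```

```bash
python3 - <<'E'
from h import *
plan((-20,-140),58)
pts=[(30,-175,76),(30,-113,76),(30,-80,76),(-32,-80,76)]
crop("top",(160,145,350,255),4.2,"t13.png",M2W(p,pts))
crop("scene",(190,150,350,280),4.5,"s13.png")
cv2.imwrite("pics/top13.png",ctrl.get_image("top")[:,:,::-1])
E
```

```text
t 14.6833 q6 [-0.71  0.32  1.82 -0.    0.99 -0.43] F [-0.2  1.2  0.7] w 0.5414302717451054
tip manifold -12.414334619933399 -364.33139071547726 208.81913314931066 tilt 0.1442488302365035
turn about tool z -0.09959998312913182 shift after [224.3  -7.5 150.4]
turn about tool z 179.90040001687083 shift after [-223.7    7.1  151.3]
```

View pics/t13.png

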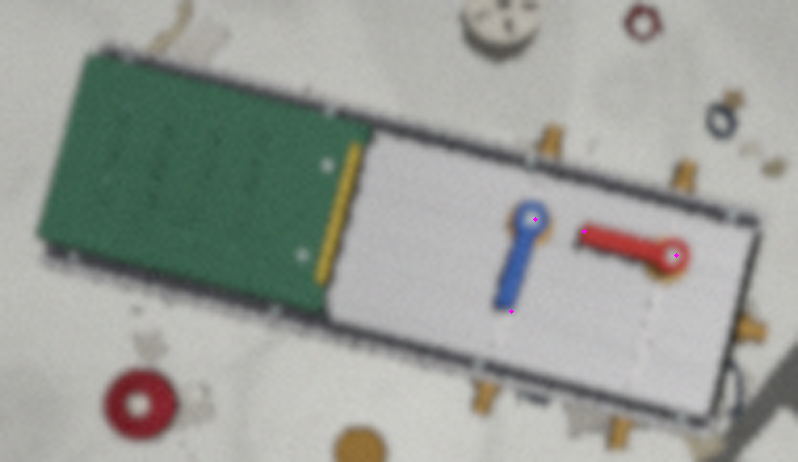

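View pics/s13.png

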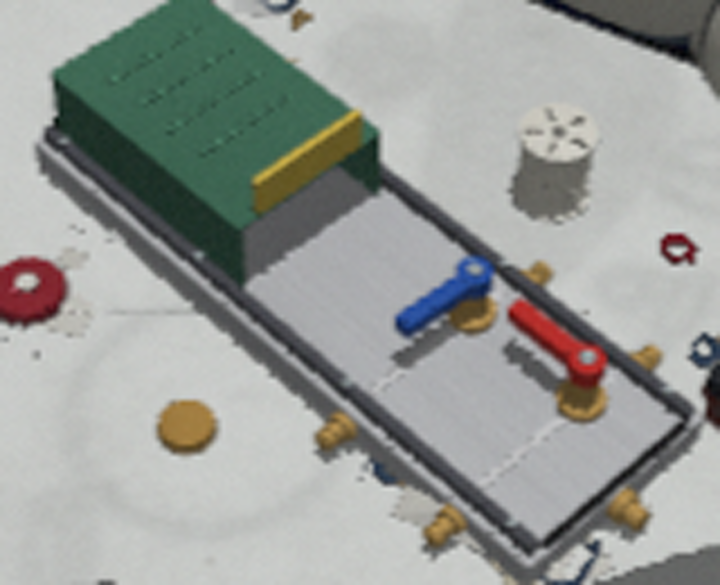

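View pics/top13.png

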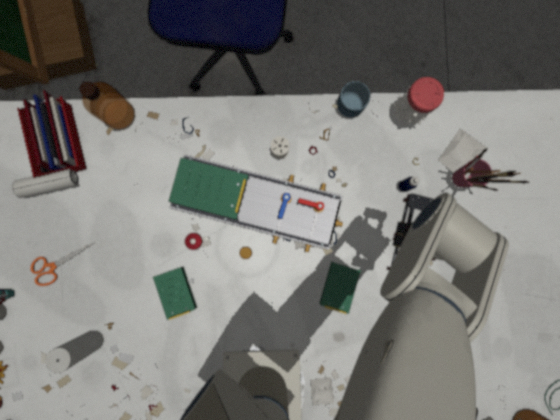

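```bash
python3 - <<'E'
from h import *
for n in("top","scene"):
    a=np.mean([ctrl.get_image(n).astype(float) for _ in range(3)],0).astype(np.uint8)
    h=cv2.cvtColor(a,cv2.COLOR_RGB2HSV)
    for nm,m in(("red",cv2.inRange(h,(0,130,70),(8,255,255))|cv2.inRange(h,(172,130,70),(180,255,255))),("blue",cv2.inRange(h,(105,130,60),(125,255,255)))):
        # region limit
        uv=proj(n,M2W(p,(30,-175 if nm=="red" else -80,76)))[0]
        v,u=np.nonzero(m); k=np.hypot(u-uv[0],v-uv[1])<32; u,v=u[k],v[k]
        W=np.array([ray(n,(x,y),76) for x,y in zip(u,v)])[:,:2]
        c,s=np.cos(p[2]),np.sin(p[2]);d=W-p[:2];M=np.c_[d@[c,s],d@[-s,c]]
        vx,vy,x0,y0=cv2.fitLine(M.astype(np.float32),cv2.DIST_HUBER,0,.01,.01).ravel()
        print(n,nm,len(u),"bar dir deg from +y",np.degrees(np.arctan2(vx,vy)),M.mean(0),M.min(0),M.max(0))
    for y in(35,):
        print(n,"hood edge px",proj(n,M2W(p,[(-62,35,92),(62,35,92),(-62,225,92),(62,225,92)])).round(1).tolist())
    # rails direction independent
E
```

```text
top red 91 bar dir deg from +y 4.885284 [  27.11552343 -145.25841878] [  18.03080774 -180.551089  ] [  34.65816301 -114.29022616]
top blue 58 bar dir deg from +y 93.66911 [ -3.88662615 -75.69262137] [-29.33805245 -80.60181981] [ 21.75913748 -70.95468326]
top hood edge px [[236.9, 218.3], [248.8, 173.9], [168.4, 200.4], [180.9, 156.2]]
scene red 154 bar dir deg from +y 5.2532053 [  31.57886718 -154.33315516] [  12.04772498 -191.05119943] [ 137.61267063 -114.88315226]
scene blue 125 bar dir deg from +y 93.94879 [  3.64546406 -82.14132675] [-35.2999011  -96.52195246] [ 41.84222422 -71.06835019]
scene hood edge px [[243.0, 200.8], [274.8, 178.8], [200.8, 165.9], [232.3, 146.6]]
```

```bash
python3 - <<'E'
from h import *
n="top"
a=np.mean([ctrl.get_image(n).astype(float) for _ in range(4)],0).astype(np.uint8)[:,:,::-1]
l,t,r,b=275,185,340,225;S=12
k=cv2.resize(a[t:b,l:r],None,fx=S,fy=S,interpolation=cv2.INTER_CUBIC)
def pl(pts,col):
    q=((proj(n,M2W(p,pts))+.5-[l,t])*S).astype(int);cv2.polylines(k,[q],True,col,1)
for th,col in((np.pi/2,(255,0,255)),):
    u=np.array([-np.cos(th),np.sin(th)]);w=np.array([u[1],-u[0]])
    P=[(*(np.array([30,-175])+u*A+w*B),76) for A,B in((0,7),(62,7),(62,-7),(0,-7))];pl(P,col)
    P=[(*(np.array([30,-175])+u*A+w*B),60) for A,B in((0,7),(62,7),(62,-7),(0,-7))];pl(P,(0,255,255))
pl([(-70,-175,30),(20,-175,30)],(0,160,0))
cv2.imwrite("pics/t14.png",k)
E
```

```text
(no output)
```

View pics/t14.png

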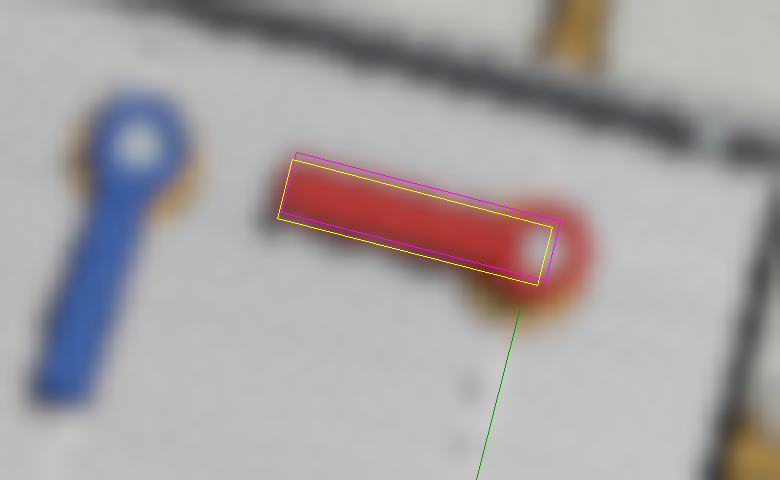

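```bash
python3 - <<'E'
from h import *
cv2.imwrite("pics/scene15.png",ctrl.get_image("scene")[:,:,::-1]); print(ctrl.get_obs()["ft_force"])
E
```

```text
[-0.22143797  0.19649404 -0.85007143]
```

View pics/scene15.png

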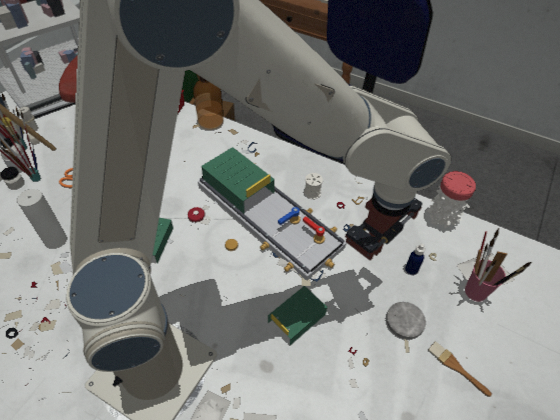

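The hood is at the far stop, red is across the flow line, and blue is open. The spool, tape measure, beeswax, tin and dropper are where they started, and the arm is clear of everything.

```bash
python3 -c "
from workcell import ctrl
print(ctrl.close_job())"
```

```text
the job is handed in; nothing more can be done
None
```

The job is done and handed in, at about 15 s of the 54 s allowed. I pushed the hood by its yellow tab to the far stop, then turned the red valve handle clockwise until it met its stop.

- **Hood:** it slid upright at about 4 N. At the stop the force rose to about 31 N, with the tip at manifold y 24.8 mm against 25 mm expected. Both valves are uncovered.
- **Red valve (y = -175 seat):** the push force rose from about 2 N to about 12 N with almost no further movement, so it is at its stop. The finger ended about 3 mm further along x than I had reckoned.
- **Red angle:** the checks disagree a little. The outline drawn over the top picture agrees with 90° to within 1–2°. A line fit to the red pixels read about 5° past square in both cameras. I put that down to the handle's visible side faces and trusted the force and the outline.
- **Blue valve:** I did not touch it. It reads about 4° from open in both pictures, within its starting range.
- **Things around:** the spool, tape measure, beeswax, tin and dropper show at their starting positions in the final pictures, compared by eye. The arm was clear of everything at hand-in, with wrist force near zero.

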